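Drive the cork plug out of a tilted cork borer

TASK

Take the orange-handled ejector rod off its white rest, push it down through the tilted brass borer until the cork plug stuck in the lower end is driven out into the white catch tray below, then draw the rod out and lay it back in the notches of its rest, pointing the same way as before. Leave the beaker, jar and sponge where they stand.

Things in the scene. Friction and masses are not known exactly. Their poses are not given: they have to be found in the camera images.
- stand: Fixed borer stand: dark base plate 240 x 125 x 8 mm, white open catch tray on its -x end, blue pillar under the brass borer. Origin on the table, z up; seen from above the borer points down and out along the stand's -x. Tray in the stand's axes: inside x -126 to -14 mm, y +-51 mm, floor 12 mm, rim 36 mm above the table.
- borer: Fixed brass tube 64 mm long, bore 24 mm, outside 30 mm. Origin: centre of its low, open exit end, 75 mm above the table; own z runs up the bore axis, 28 degrees above level, towards the stand's +x; own y level. Two sprung steel lips on its +-y sides, 5 mm above the exit, leave 19 mm between them, hold the cork and give way outward. Nothing stands above the tube.
- borer_mouth (a point): Centre of the borer's upper mouth, 64 mm up the bore axis from the exit, 105 mm above the table. The top 12 mm of the tube flare to 32 mm inside, 38 mm outside.
- cork: Cork plug 22 mm long, 22 mm diameter, tapering over its lower 12 mm to 18 mm at the nose; about 15 g. Origin: centre of the nose; z along its axis, away from the nose. Starts in the bore with its nose 2.5 mm and its flat back 25 mm above the exit, held by the lips. Driving it through takes 4 to 10 N; once its back has passed the lips it drops into the tray.
- cork_center (a point): Centre of the cork plug, on its axis 11 mm from the nose.
- rest: Fixed white rod rest: base 170 x 70 x 8 mm and two upward-flaring notches. Origin on the table at the base's centre, x along the lying rod towards its handle, z up. Shank notch at x = -40 mm: 12 mm long, 20 mm wide, floor 64 mm high. Handle-end notch at x = +73 mm: 18 mm long, 36 mm wide, floor 56 mm high. Cheeks rise 23 mm above the floors.
- rest_place (a point): Where the rod's origin belongs when it lies in the rest: x = 38, y = 0, z = 70 mm in the rest's axes.
- rod: Ejector rod: orange handle 80 mm long, 28 mm square, and a steel shank 12 mm thick, 76 mm long. Origin: handle's centre; x along the rod to the handle's free end, so the shank points to -x; z up as it lies. The handle's middle is free on both sides and below down to the base. About 140 g, balance near the shank's root. With the handle against the mouth the tip stands 12 mm out of the exit.
- rod_tip (a point): Centre of the shank's flat end, 116 mm from the rod's origin along its -x.
- beaker: Bystander: empty glass beaker, 52 mm diameter, 60 mm high. Origin under its centre.
- jar: Bystander: small amber jar with black cap, 44 mm diameter, 55 mm high. Origin under its centre.
- sponge: Bystander: yellow sponge block 55 x 80 x 28 mm. Origin under its centre.

How it is judged:
By the outcome, as a careful person would: the job done as asked, in the order asked, and still so for the second after the job is handed in, with the robot touching nothing.
It also fails if it takes over 58 s, if anything falls off the work surface, if the arm or the gripper's body presses on something with over 40 N, if the wrist force passes 120 N, or if a joint passes its speed limit or range.

ROBOT

A 6-joint arm with a two-finger parallel gripper is mounted at the origin on the work surface. World frame = base frame: x ahead of the robot, y to its left, z up, the work surface at z = 0. Lengths are in m, angles in rad, forces in N, time in s.
With the tool pointing down it reaches from about 0.35 to 0.85 m from the base axis. Payload 8.1 kg.
Tool frame: the origin (TCP) lies on the mounting face of the last link; the fingertips stand 186 mm ahead of it and the grasp point (between the pads) lies 167 mm ahead of it; z points along the fingers, y is the line along which they close (so a half turn about z gives the same grasp; the last joint's range is limited). The gripper opens to 93 mm and grips with 3 to 60 N. Pads are 15 mm wide; open, the fingers measure 128 mm over their backs; the gripper's body (75 mm by 188 mm) begins 65 mm behind the grasp point.
Start: joints at [-1.324, 0.13, 1.488, -0, 1.523, -0.085], TCP at [0.195, -0.567, 0.405] pointing down, gripper open.
Joint ranges: [-2.96, 2.96], [-0.89, 2.26], [0.02, 2.5], [-1.34, 4.48], [0, 2.73], [-2.66, 2.66]. Speed limits (rad/s): [2.39, 2.39, 2.79, 3.14, 3.14, 3.14].

INTERFACE

Orientations are given as a rotation vector (axis times angle).
In Python, from plant import * gives the robot as it stands. The module is installed in compiled form; this text tells all that it offers.
- The arm moves only by the tool arm_command, never from a script. Its argument "increments" is a list of rows, each a list of 6 numbers: the shift along the tool's x, y, z in units of 0.2 m (1.0 is 0.2 m), then the turn, a rotation vector about the tool's x, y, z in units of pi rad (1.0 is pi rad). A call has exactly 5 rows; each row is the pose to reach, as a shift and turn from the pose commanded when the call began, along the tool's axes at that moment, turning the shorter way round; what a row does not reach only later rows make up. A row lasts 1/8 s, in which the tool goes at most 62.5 mm and 10.7 degrees, less where a joint would pass 70% of its speed; a pose out of reach is approached as far as the arm can. A call with a number of a shift or a turn outside -1 to 1 is refused whole. A call with a gripper value outside its range is refused whole. "fingers" is the closure, from -1 (fully open) to 1 (shut), set as the call begins (left out, the last holds). The fingers move at their own pace and stop on an object; "force" is the grip in N (left out, the last holds). Time passes only in rows, so rows that repeat a pose let the fingers close, or fill a call up. It gives the time, the measured TCP pose, the force, the opening and the grip force at its end, in the units of the state.
- read_state(): the state, without advancing time (a new reading comes with each control period).
- read_camera(name): name is "scene" or "top"; returns a dict with "image" (480x640x3 uint8, red, green, blue), "fx", "fy", "cx", "cy" (pixels), "k1" (the pictures are not rectified: a ray, as slopes to the right and down, at radius r is drawn at 1 + k1 r^2 times it, then the intrinsics apply), "T" (4x4, takes a point from camera to world coordinates). Camera axes: x right, y down, z forward; pixel columns grow to the right and rows downward; lengths in m; the calibration is good to about 2 mm. A picture is of the moment at which its call begins. There is no depth.
- close_job(): hands the job in; it is judged then, once.
The state is a dict: "t": time; "q": joint angles; "dq": joint speeds; "joint_torque": joint torques, N m; "tool_pos": TCP position; "orientation": TCP orientation; "force": force on the tool from outside, world axes, zero at the start; "wrist_torque": the same for the moment, N m; "opening": finger opening in m; "gripper_force": force on a finger pad.
Only numpy, scipy, OpenCV 4.12 (cv2) and the standard library are available. Lean on these libraries where they do the work, as an engineer would, in place of code of your own. Each camera call takes 0.05 s, during which the arm holds its last target. There are 200 camera calls.

## Working session

There is one attempt and no reset: what is moved stays moved. The work goes in short steps, Python scripts to look and compute and a tool call to move; the robot and the scene stay as the last step left them, time stands still between calls to the robot, and variables do not carry over. Pictures are saved under pics/ and viewed, at most 13 in all, crops included, and the job is handed in when it is done.

Besides the shell and the picture viewer there is one more tool, called after ">>>" as a command line: name --pt "numbers of a row" for each row, then --argument value for the rest. arm_command: Moves the arm, as the interface text tells. Shifts and turns lie within -1 to 1; 1 stands for 0.2 m of shift or pi rad of turn. Its arguments: {"type":"object","properties":{"increments":{"type":"array","items":{"type":"array","items":{"type":"number","minimum":-1,"maximum":1}}},"fingers":{"type":"number"},"force":{"type":"number"}},"required":["increments"]}

```bash
mkdir -p pics; python3 - <<'E'
from plant import *
import cv2, numpy as np
for n in ("scene","top"):
    c=read_camera(n); cv2.imwrite(f"pics/{n}0.png",c["image"][:,:,::-1])
    print(n,c["fx"],c["fy"],c["cx"],c["cy"],c["k1"]);print(np.round(c["T"],4))
print(read_state())
E
```

```text
scene 612.2651235189577 612.2651235189577 320.3000747862307 236.42232294790128 -0.0958255018026791
[[-0.3074  0.5336 -0.7879  1.5078]
 [ 0.9515  0.1843 -0.2465  0.3096]
 [ 0.0137 -0.8254 -0.5644  0.7739]
 [ 0.      0.      0.      1.    ]]
top 468.53989822858665 468.53989822858665 320.6879777634656 242.25507696490246 -2.620036821029119e-06
[[ 0.0056 -0.9929  0.119   0.4492]
 [-0.9999 -0.0044  0.01   -0.0136]
 [-0.0094 -0.119  -0.9928  1.0871]
 [ 0.      0.      0.      1.    ]]
{'t': 0.1, 'q': array([-1.32439794e+00,  1.31117536e-01,  1.48915695e+00,  1.68338802e-05,
        1.52300539e+00, -8.54111757e-02]), 'dq': array([-0.00043743, -0.00219361, -0.00178093, -0.00055032,  0.00047135,
       -0.00136466]), 'joint_torque': array([ 1.39483142e-03, -5.61341715e+01, -4.93096018e+01,  7.71003915e-02,
        2.91377044e-02, -7.36677748e-05]), 'tool_pos': array([ 0.19542146, -0.56707159,  0.40378041]), 'orientation': array([-3.09679672e+00, -5.18538323e-01,  1.86674474e-04]), 'force': array([ 0.25798187, -0.25407312, -0.32162639]), 'wrist_torque': array([-0.03371211, -0.00441997, -0.00699281]), 'gripper_force': 0.0, 'opening': 0.09304189509771418}
```

View pics/scene0.png

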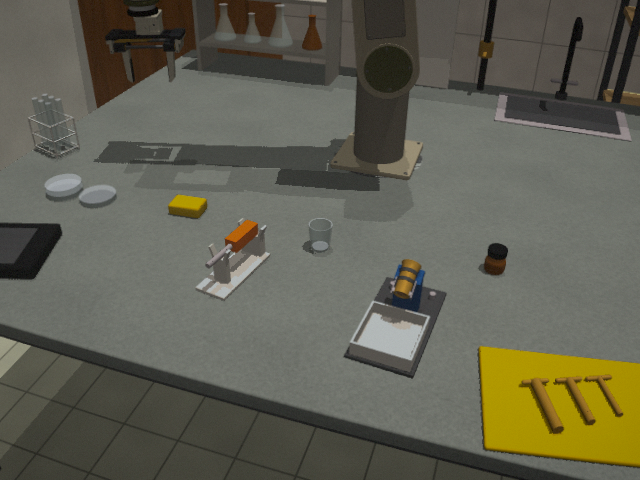

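View pics/top0.png

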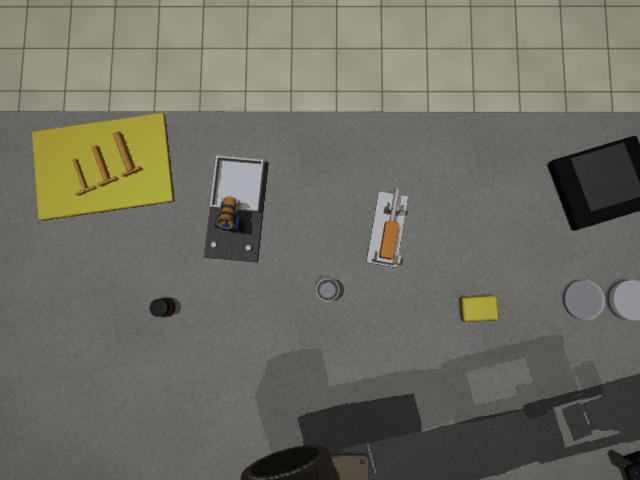

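The scene view shows the rod on its rest at about (240,236), the borer at (407,280) and the tray at (392,335). The top view shows the handle at (389,240) with the shank tip at (397,192), the borer at (228,212), and the stand plate spanning (205–268, 157–262). I'll enlarge both areas in both views.

```bash
cat > h.py <<'E'
from plant import *
import cv2, numpy as np
from scipy.spatial.transform import Rotation as R
def cam(n): return read_camera(n)
def ray(c,uv):
    K=np.array([[c["fx"],0,c["cx"]],[0,c["fy"],c["cy"]],[0,0,1.]])
    p=cv2.undistortPoints(np.array([[uv]],float),K,np.array([c["k1"],0,0,0.]))[0,0]
    d=c["T"][:3,:3]@np.array([p[0],p[1],1]); return c["T"][:3,3],d/np.linalg.norm(d)
def onplane(c,uv,z):
    o,d=ray(c,uv); return o+d*(z-o[2])/d[2]
def tri(c1,u1,c2,u2):
    o1,d1=ray(c1,u1);o2,d2=ray(c2,u2)
    s=np.linalg.lstsq(np.c_[d1,-d2],o2-o1,rcond=None)[0]
    a,b=o1+s[0]*d1,o2+s[1]*d2; return (a+b)/2,np.linalg.norm(a-b)
def proj(c,P):
    T=c["T"]; q=T[:3,:3].T@(np.asarray(P)-T[:3,3]); K=np.array([[c["fx"],0,c["cx"]],[0,c["fy"],c["cy"]],[0,0,1.]])
    return cv2.projectPoints(q.reshape(1,1,3),np.zeros(3),np.zeros(3),K,np.array([c["k1"],0,0,0.]))[0][0,0]
def box(mask):
    k=max(cv2.findContours(mask.astype(np.uint8),cv2.RETR_EXTERNAL,cv2.CHAIN_APPROX_NONE)[0],key=cv2.contourArea)
    m=cv2.moments(k); return (m["m10"]/m["m00"],m["m01"]/m["m00"]),cv2.boxPoints(cv2.minAreaRect(k)),cv2.contourArea(k)
def crop(im,x,y,w,h,s): return cv2.resize(im[y:y+h,x:x+w,::-1],None,fx=s,fy=s,interpolation=cv2.INTER_CUBIC)
E
python3 - <<'E'
from h import *
s=cam("scene");t=cam("top")
for n,c,(x,y,w,h) in(("scene",s,(195,215,80,85)),("top",t,(355,180,60,95))):
    im=c["image"].copy(); hsv=cv2.cvtColor(im,cv2.COLOR_RGB2HSV)
    m=np.zeros(im.shape[:2],bool); m[y:y+h,x:x+w]=True
    k=m&(hsv[...,0]<18)&(hsv[...,1]>150)&(hsv[...,2]>70)
    print(n,"handle",box(k))
def hp(a,b): 
    H=600; return np.hstack([cv2.resize(v,(400,600),interpolation=cv2.INTER_CUBIC) for v in(a,b)])
a=t["image"][:,:,::-1];b=s["image"][:,:,::-1]
cv2.imwrite("pics/topcrop.png",hp(a[150:270,198:278],a[182:278,356:420]))
cv2.imwrite("pics/scenecrop.png",hp(b[250:382,345:433+15-15],b[215:302,198:256+18]) )
E
```

```text
scene handle ((241.9401709401709, 234.8482905982906), array([[222.26547, 240.0177 ],
       [250.37167, 215.42477],
       [262.45132, 229.23007],
       [234.34512, 253.823  ]], dtype=float32), 546.0)
top handle ((388.74178403755866, 239.51525821596243), array([[379.43243, 256.4054 ],
       [385.43243, 220.4054 ],
       [398.08105, 222.51349],
       [392.08105, 258.5135 ]], dtype=float32), 426.0)
```

View pics/topcrop.png

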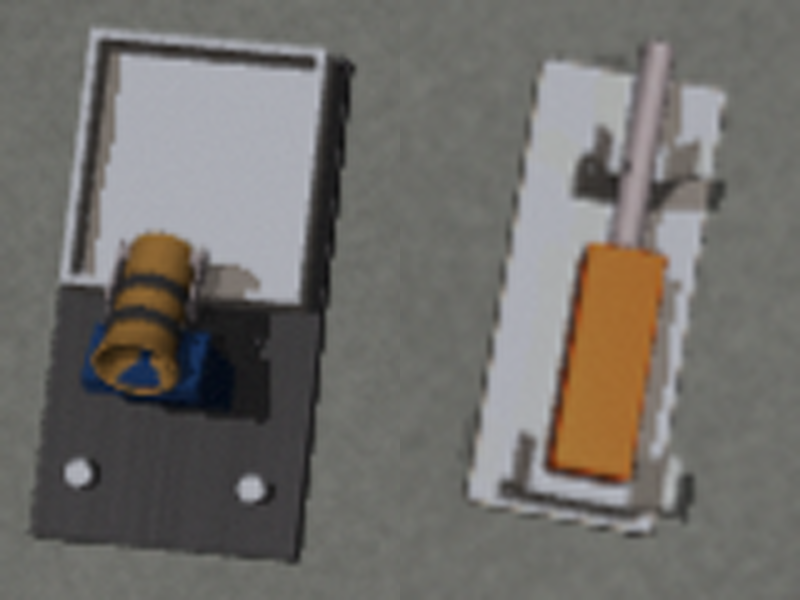

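View pics/scenecrop.png

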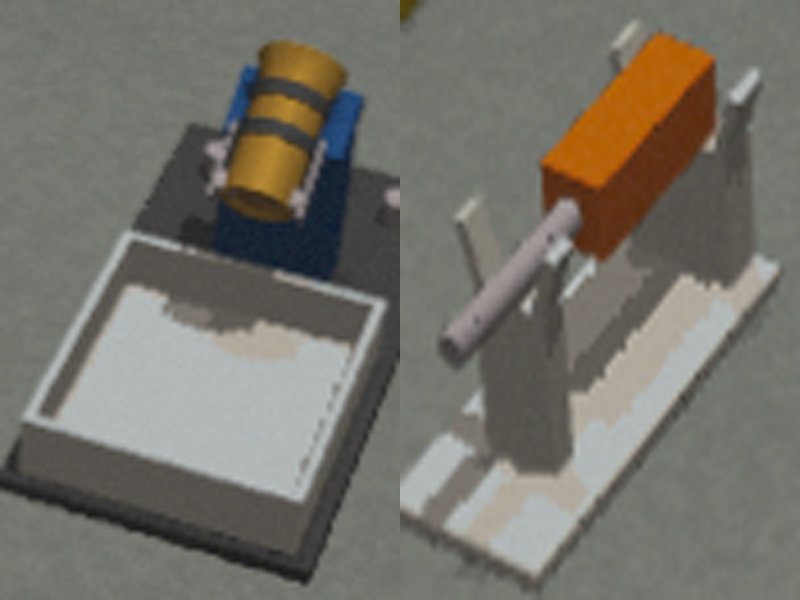

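The top crop shows the tray rim corners at crop (90,30), (325,52) and (62,280), the plate's lower corners at (32,537) and (298,560), and the borer mouth ellipse centred at (138,369). It also shows the handle's top face and the rest's base corners. The scene crop shows the exit ellipse near (260,200), the mouth rim from (260,50) to (347,75), the handle's top-face corners, and the rod tip at about (453,345).

```bash
python3 - <<'E'
from h import *
s=cam("scene");t=cam("top"); np.set_printoptions(precision=4,suppress=True)
A=lambda x,y:(198+x/5-.4,150+y/5-.4); B=lambda x,y:(356+(x-400)/6.25-.4,182+y/6.25-.4)
C=lambda x,y:(345+x/4.545-.4,250+y/4.545-.4); D=lambda x,y:(198+(x-400)/5.263-.4,215+y/6.897-.4)
th=[B(588,243),B(666,252),B(630,482),B(547,470)]; sh=[D(600,188),D(542,160),D(660,33),D(716,58)]
P=[]
for a,b in zip(th,sh):
    p,e=tri(t,a,s,b); P.append(p); print("handle top",p,e)
P=np.array(P); ax=(P[2]+P[3]-P[0]-P[1])/2; print("centre",P.mean(0),"len",np.linalg.norm(ax),"yaw",np.arctan2(ax[1],ax[0]))
print("handle from top plane z=.084",np.mean([onplane(t,a,.084) for a in th],0))
print("tip top",tri(t,B(655,42),s,D(453,345)))
rb=[B(543,62),B(725,92),B(650,534),B(470,500)]; Q=np.array([onplane(t,a,.008) for a in rb])
print("rest corners\n",Q,"c",Q.mean(0)); v=(Q[2]+Q[3]-Q[0]-Q[1])/2; print(np.linalg.norm(v),"yaw",np.arctan2(v[1],v[0]), np.linalg.norm(Q[1]-Q[0]))
m,e=tri(t,A(138,369),s,C(304,62)); print("mouth",m,e)
x,e=tri(t,A(165,236),s,C(265,190)); print("exit-ish",x,e)
print("exit scene on z=.075",onplane(s,C(260,201),.075),"mouth top z=.105",onplane(t,A(138,369),.105))
T=np.array([onplane(t,A(*a),.036) for a in((90,30),(325,52),(62,280))]); print("tray",T, np.linalg.norm(T[1]-T[0]))
pl=np.array([onplane(t,A(*a),.008) for a in((32,537),(298,560))]); print("plate",pl, np.linalg.norm(pl[1]-pl[0]))
ps=np.array([onplane(s,C(*a),.008) for a in((8,472),(308,577))]);print("plate far (scene)",ps,np.linalg.norm(ps[1]-ps[0]))
for n,v in(("tray side",T[2]-T[0]),("tray end",T[0]-T[1]),("plate end",pl[0]-pl[1]),("plate side",pl.mean(0)-ps.mean(0))): print(n,np.arctan2(v[1],v[0]))
st=read_state(); print(R.from_rotvec(st["orientation"]).as_matrix())
E
```

```text
handle top [ 0.6174 -0.1437  0.0842] 0.0005521762771287037
handle top [ 0.6139 -0.1697  0.0858] 0.0017977024592650442
handle top [ 0.5342 -0.1564  0.0836] 0.0021799986751269667
handle top [ 0.5387 -0.1293  0.0829] 0.00032549104944244056
centre [ 0.5761 -0.1498  0.0841] len 0.08039460042359191 yaw 2.9687461943726774
handle from top plane z=.084 [ 0.5763 -0.1503  0.084 ]
tip top (array([ 0.6909, -0.1692,  0.0742]), np.float64(0.0009027756004753773))
rest corners
 [[ 0.6991 -0.1377  0.008 ]
 [ 0.6878 -0.2057  0.008 ]
 [ 0.5218 -0.1754  0.008 ]
 [ 0.5341 -0.1093  0.008 ]] c [ 0.6107 -0.157   0.008 ]
0.16808617238688273 yaw 2.966041326528677 0.06897316977289665
mouth [0.6057 0.2007 0.107 ] 0.003269462774404992
exit-ish [0.6671 0.197  0.0875] 0.007491007348288216
exit scene on z=.075 [0.6575 0.198  0.075 ] mouth top z=.105 [0.6064 0.1995 0.105 ]
tray [[0.7762 0.2415 0.036 ]
 [0.766  0.1323 0.036 ]
 [0.6585 0.2506 0.036 ]] 0.10966870398379816
plate [[0.5429 0.2674 0.008 ]
 [0.5329 0.1438 0.008 ]] 0.12404300288831084
plate far (scene) [[0.7668 0.1288 0.008 ]
 [0.7838 0.2487 0.008 ]] 0.12107810358875669
tray side 3.065090033361818
tray end 1.4777664422101788
plate end 1.4894151204499726
plate side 3.0705440153397454
[[ 0.9454  0.3258 -0.0002]
 [ 0.3258 -0.9454  0.0006]
 [ 0.     -0.0007 -1.    ]]
```

```bash
cat >> h.py <<'E'
np.set_printoptions(precision=4,suppress=True)
def tool(yaw,pitch):
    "x along shank (yaw deg, pitch deg below level), z = finger direction"
    y,p=np.radians([yaw,pitch]); return R.from_euler("ZY",[y,p])*R.from_euler("x",np.pi)
def plan(g,yaw,pitch=0):
    "increment (call units) that brings the grasp point to g"
    st=read_state(); R0=R.from_rotvec(st["orientation"]); Rt=tool(yaw,pitch)
    tcp=np.asarray(g)-.167*Rt.as_matrix()[:,2]
    d=R0.inv().apply(tcp-st["tool_pos"])/.2; w=(R0.inv()*Rt).as_rotvec()/np.pi
    print("t",round(st["t"],2),"grasp",st["tool_pos"]+.167*R0.as_matrix()[:,2],"tool x",R0.as_matrix()[:,0],"F",st["force"],"open",round(st["opening"],4),"fq",round(st["gripper_force"],1),"q",st["q"])
    print("inc",np.round(d,3),np.round(w,3))
E
python3 -c "
from h import *
plan([.576,-.150,.170],-10)"
```

```text
t 0.3 grasp [ 0.1954 -0.5671  0.2374] tool x [0.9454 0.3258 0.    ] F [ 0.2664  0.4663 -0.6063] open 0.0931 fq 0.0 q [-1.3244  0.1307  1.4885 -0.      1.523  -0.0854]
inc [ 2.478 -1.352  0.338] [-0.     0.     0.161]
```

>>> arm_command --pt "0.2 -0.11 0.02 0 0 0" --pt "0.4 -0.22 0.04 0 0 0" --pt "0.6 -0.33 0.06 0 0 0" --pt "0.8 -0.44 0.08 0 0 0" --pt "1 -0.55 0.1 0 0 0" --fingers -1 --force 40

```text
t: 0.92
tool_pos: [0.3495, -0.3969, 0.3847]
orientation: [3.098, 0.519, 0.0]
force: [-0.4, -0.2, -0.5]
opening: 0.093
gripper_force: 0.0
```

>>> arm_command --pt "0.2 -0.11 0.02 0 0 0.02" --pt "0.4 -0.22 0.04 0 0 0.05" --pt "0.6 -0.33 0.06 0 0 0.09" --pt "0.8 -0.44 0.08 0 0 0.13" --pt "1 -0.55 0.1 0 0 0.161"

```text
t: 1.55
tool_pos: [0.5028, -0.2277, 0.3647]
orientation: [3.129, -0.279, 0.0]
force: [-0.6, -0.5, -0.1]
opening: 0.0931
gripper_force: 0.0
```

```bash
python3 -c "
from h import *
plan([.576,-.150,.170],-10)"
```

```text
t 1.55 grasp [ 0.5029 -0.2277  0.1977] tool x [ 0.9843 -0.1767  0.0003] F [-0.6426 -0.5053 -0.0639] open 0.0931 fq 0.0 q [-0.5181  0.0227  1.6748 -0.      1.4438  1.2303]
inc [ 0.291 -0.447  0.139] [ 0.    -0.    -0.001]
```

>>> arm_command --pt "0.07 -0.11 0.03 0 0 0" --pt "0.15 -0.22 0.07 0 0 0" --pt "0.22 -0.34 0.1 0 0 0" --pt "0.291 -0.447 0.139 0 0 0" --pt "0.291 -0.447 0.139 0 0 0"

```text
t: 2.17
tool_pos: [0.5752, -0.1497, 0.3359]
orientation: [-3.129, 0.27, 0.002]
force: [-0.7, -0.3, -0.4]
opening: 0.0931
gripper_force: 0.0
```

```bash
python3 -c "
from h import *
plan([.576,-.150,.070],-10)
s=cam('scene');cv2.imwrite('pics/over.png',crop(s['image'],170,120,140,180,3.3))"
```

```text
t 2.17 grasp [ 0.575  -0.1495  0.1689] tool x [ 0.9853 -0.1711 -0.0015] F [-0.6862 -0.3003 -0.361 ] open 0.0931 fq 0.0 q [-0.3409  0.1572  1.5855  0.0003  1.4005  1.4018]
inc [0.005 0.001 0.495] [-0.     0.     0.001]
```

View pics/over.png

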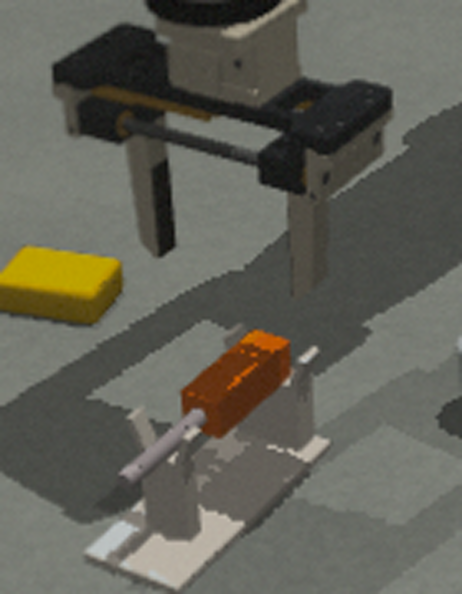

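The crop shows the open fingers at crop (155,245) and (305,290), one on each side of the handle at (240,380), with nothing in the way. I'll descend and grip.

>>> arm_command --pt "0 0 0.15 0 0 0" --pt "0 0 0.3 0 0 0" --pt "0 0 0.42 0 0 0" --pt "0.005 0 0.49 0 0 0" --pt "0.005 0 0.49 0 0 0"

```text
t: 2.85
tool_pos: [0.5752, -0.1516, 0.2382]
orientation: [-3.129, 0.274, 0.003]
force: [0.3, 0.3, 0.6]
opening: 0.0928
gripper_force: 0.0
```

>>> arm_command --pt "0 0 0 0 0 0" --pt "0 0 0 0 0 0" --pt "0 0 0 0 0 0" --pt "0 0 0 0 0 0" --pt "0 0 0 0 0 0" --fingers 1 --force 40

```text
t: 3.48
tool_pos: [0.5758, -0.1512, 0.239]
orientation: [3.13, -0.273, 0.0]
force: [-0.0, 0.0, 1.0]
opening: 0.0478
gripper_force: 0.0
```

```bash
python3 -c "
from h import *
plan([.576,-.150,.17],-10)"
```

```text
t 3.48 grasp [ 0.5758 -0.1512  0.072 ] tool x [ 0.9849 -0.1731  0.    ] F [-0.0133  0.0029  1.0138] open 0.0478 fq 0.0 q [-0.3429  0.2547  1.6606 -0.      1.2261  1.4019]
inc [ 0.    -0.006 -0.49 ] [ 0. -0.  0.]
```

>>> arm_command --pt "0 0 0 0 0 0" --pt "0 0 0 0 0 0" --pt "0 0 0 0 0 0" --pt "0 0 0 0 0 0" --pt "0 0 0 0 0 0"

```text
t: 4.1
tool_pos: [0.5757, -0.1512, 0.2389]
orientation: [-3.13, 0.273, 0.0]
force: [-0.0, 1.2, -0.3]
opening: 0.028
gripper_force: 40.0
```

```bash
python3 -c "
from h import *
plan([.576,-.150,.17],-10)"
```

```text
t 4.1 grasp [ 0.5757 -0.1512  0.0719] tool x [ 0.9849 -0.1731 -0.0001] F [-0.0082  1.1764 -0.3265] open 0.028 fq 40.0 q [-0.3429  0.2549  1.6607 -0.      1.2261  1.4019]
inc [ 0.    -0.006 -0.491] [-0.  0.  0.]
```

>>> arm_command --pt "0 0 -0.1 0 0 0" --pt "0 0 -0.25 0 0 0" --pt "0 0 -0.4 0 0 0" --pt "0 0 -0.55 0 0 0" --pt "0 0 -0.65 0 0 0"

```text
t: 4.72
tool_pos: [0.576, -0.1513, 0.3721]
orientation: [3.129, -0.273, 0.005]
force: [0.1, 0.9, -2.1]
opening: 0.0277
gripper_force: 40.0
```

```bash
cat >> h.py <<'E'
M=np.array([.605,.2005,.105]); YS=-4.7
def axis(): return -tool(YS,28).as_matrix()[:,0]
def ins(s,off=(0,0,0)):
    "plan with rod tip s m above the mouth along the bore axis (negative: inside)"
    plan(M+np.array(off)+axis()*(.116+s)-.0019*tool(YS,28).as_matrix()[:,2],YS,28)
E
python3 -c "
from h import *
print(axis()); ins(.03)
c=cam('top'); print(proj(c,M))"
```

```text
[-0.88    0.0723  0.4695]
t 4.72 grasp [ 0.5765 -0.1514  0.2051] tool x [ 0.9849 -0.1731  0.003 ] F [ 0.1426  0.8978 -2.0915] open 0.0277 fq 40.0 q [-0.3429  0.1335  1.5445  0.      1.4605  1.4019]
inc [-0.41  -1.735  0.245] [-0.007 -0.156 -0.029]
[224.7286 224.0414]
```

>>> arm_command --pt "-0.03 -0.17 0 0 -0.01 0" --pt "-0.08 -0.36 0 0 -0.03 -0.005" --pt "-0.12 -0.55 0 -0.001 -0.05 -0.01" --pt "-0.16 -0.74 0 -0.002 -0.07 -0.015" --pt "-0.2 -0.92 0 -0.003 -0.09 -0.02"

```text
t: 5.4
tool_pos: [0.568, 0.0383, 0.3686]
orientation: [-3.09, 0.17, 0.444]
force: [0.7, -0.5, -1.1]
opening: 0.0278
gripper_force: 40.0
```

```bash
python3 -c "
from h import *
ins(.05)"
```

```text
t 5.4 grasp [0.5212 0.0433 0.2083] tool x [ 0.9537 -0.1055 -0.2815] F [ 0.7404 -0.492  -1.0923] open 0.0278 fq 40.0 q [-0.0302  0.213   1.4764  0.0221  1.7367  1.6513]
inc [-0.18  -0.817  0.242] [-0.003 -0.065 -0.008]
```

>>> arm_command --pt "-0.04 -0.2 0.05 0 -0.015 -0.002" --pt "-0.08 -0.4 0.11 -0.001 -0.03 -0.004" --pt "-0.13 -0.62 0.17 -0.002 -0.05 -0.006" --pt "-0.18 -0.817 0.242 -0.003 -0.065 -0.008" --pt "-0.18 -0.817 0.242 -0.003 -0.065 -0.008"

```text
t: 6.02
tool_pos: [0.5373, 0.2071, 0.3304]
orientation: [-3.026, 0.122, 0.758]
force: [0.3, -1.6, -1.6]
opening: 0.0278
gripper_force: 40.0
```

```bash
python3 -c "
from h import *
ins(.03)
a=cam('top')['image'];b=cam('scene')['image']
cv2.imwrite('pics/pre.png',np.hstack([cv2.resize(v,(400,600),interpolation=cv2.INTER_CUBIC) for v in (a[150:270,198:278,::-1],b[230:350,350:430,::-1])]))"
```

```text
t 6.03 grasp [0.4588 0.2134 0.1831] tool x [ 0.8791 -0.0708 -0.4714] F [ 0.2725 -1.5639 -1.5536] open 0.0278 fq 40.0 q [0.2306 0.3451 1.418  0.1503 1.8462 1.8882]
inc [ 0.099  0.005 -0.009] [0.    0.001 0.   ]
```

View pics/pre.png

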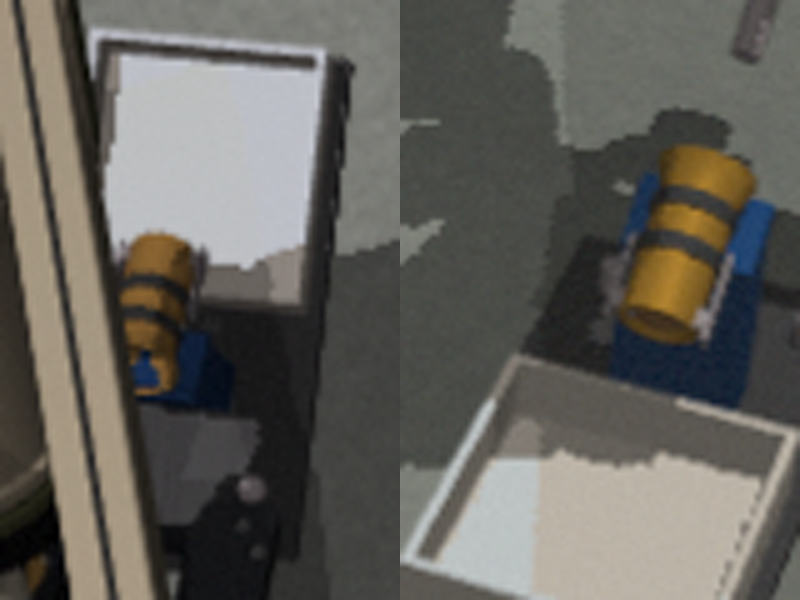

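The tip is at crop (747,52) in the scene half, above the mouth rim, which is centred near (708,160). The arm hides the rod in the top view. I'll compare the predicted and seen tip positions.

```bash
python3 -c "
from h import *
c=cam('scene'); st=read_state(); Rm=R.from_rotvec(st['orientation']).as_matrix()
tip=st['tool_pos']+.1689*Rm[:,2]+.116*Rm[:,0]
f=lambda P:(proj(c,P)+.4-[350,230])*5+[400,0]
print('tip',tip,f(tip),f(tip+[0,.003,0])-f(tip),'M',f(M),'M+5cm',f(M+.05*axis()),'exit',f(M-.064*axis()))
for s in(-1,1): print('rim',f(M+s*.019*Rm[:,1]),'exit rim',f(M-.064*axis()+s*.015*Rm[:,1]))
a=c['image'];cv2.imwrite('pics/tip.png',crop(a,395,205,60,60,9))"
```

```text
tip [0.5621 0.2022 0.1288] [736.8653  55.7981] [7.9562 1.5   ] M [704.1698 171.7481] M+5cm [742.4175  55.855 ] exit [652.897  326.3896]
rim [754.5361 184.3558] exit rim [693.3791 337.1745]
rim [654.2598 159.2531] exit rim [612.7141 315.6777]
```

View pics/tip.png

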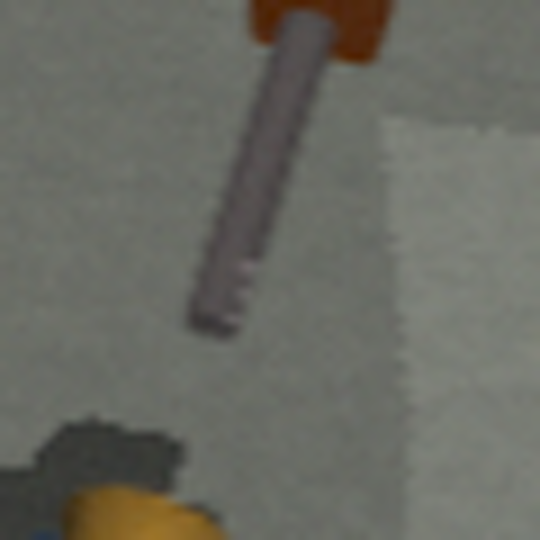

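The tip shows at crop (215,325), which is within about 1 mm of the bore line after allowing for the common view bias. I'll insert.

>>> arm_command --pt "0.05 0.005 -0.009 0 0.001 0" --pt "0.1 0.005 -0.009 0 0.001 0" --pt "0.15 0.005 -0.009 0 0.001 0" --pt "0.2 0.005 -0.009 0 0.001 0" --pt "0.23 0.005 -0.009 0 0.001 0"

```text
t: 6.8
tool_pos: [0.5803, 0.2, 0.3118]
orientation: [-3.028, 0.128, 0.748]
force: [0.3, -0.2, -0.6]
opening: 0.0277
gripper_force: 40.0
```

```bash
python3 -c "
from h import *
ins(-.03)"
```

```text
t 6.8 grasp [0.5028 0.2065 0.164 ] tool x [ 0.8818 -0.0744 -0.4658] F [ 0.3224 -0.249  -0.5859] open 0.0277 fq 40.0 q [0.2065 0.4589 1.3073 0.139  1.8399 1.8667]
inc [ 0.164 -0.013  0.012] [-0.    -0.001 -0.001]
```

>>> arm_command --pt "0.03 -0.008 0.008 0 0 0" --pt "0.06 -0.008 0.008 0 0 0" --pt "0.09 -0.008 0.008 0 0 0" --pt "0.12 -0.008 0.008 0 0 0" --pt "0.15 -0.008 0.008 0 0 0"

```text
t: 7.42
tool_pos: [0.606, 0.1996, 0.297]
orientation: [-3.028, 0.127, 0.747]
force: [-0.2, 0.5, -2.1]
opening: 0.0276
gripper_force: 40.0
```

```bash
python3 -c "
from h import *
ins(-.074)
a=cam('scene')['image'];cv2.imwrite('pics/ins.png',crop(a,370,205,75,75,8))"
```

```text
t 7.42 grasp [0.5286 0.2062 0.1492] tool x [ 0.8821 -0.074  -0.4651] F [-0.1622  0.4649 -2.0898] open 0.0276 fq 40.0 q [0.1987 0.5357 1.2328 0.1351 1.838  1.8581]
inc [ 0.236 -0.004  0.007] [-0.    -0.002 -0.   ]
```

View pics/ins.png

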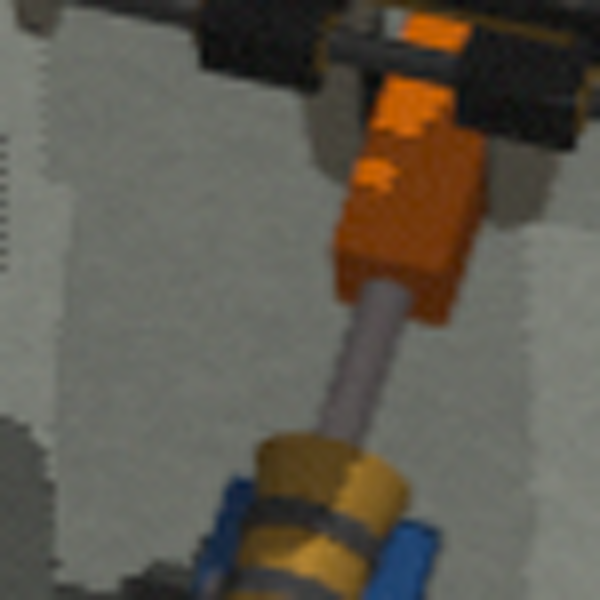

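The shank enters the mouth near its centre, at crop (345,440), with forces near zero. I'll carry on to the cork.

>>> arm_command --pt "0.03 -0.004 0.005 0 -0.001 0" --pt "0.06 -0.004 0.005 0 -0.001 0" --pt "0.09 -0.004 0.005 0 -0.001 0" --pt "0.12 -0.004 0.005 0 -0.001 0" --pt "0.14 -0.004 0.005 0 -0.001 0"

```text
t: 8.1
tool_pos: [0.6292, 0.1987, 0.2831]
orientation: [-3.025, 0.126, 0.759]
force: [-10.8, 0.6, 4.5]
opening: 0.028
gripper_force: 40.0
```

```bash
python3 -c "
from h import *
ins(-.074)"
```

```text
t 8.1 grasp [0.5506 0.2052 0.1358] tool x [ 0.8785 -0.0731 -0.4721] F [-10.7621   0.6344   4.504 ] open 0.028 fq 40.0 q [0.1909 0.611  1.1567 0.1332 1.8476 1.8503]
inc [ 0.101  0.001 -0.002] [-0.     0.001 -0.   ]
```

>>> arm_command --pt "0.025 0 0 0 0 0" --pt "0.05 0 0 0 0 0" --pt "0.07 0 0 0 0 0" --pt "0.09 0 0 0 0 0" --pt "0.1 0 0 0 0 0"

```text
t: 8.72
tool_pos: [0.6478, 0.1968, 0.2737]
orientation: [-3.027, 0.127, 0.752]
force: [0.0, 0.2, -1.7]
opening: 0.0277
gripper_force: 40.0
```

```bash
python3 -c "
from h import *
ins(-.074)
a=cam('scene')['image'];cv2.imwrite('pics/push.png',crop(a,345,220,100,150,4))"
```

```text
t 8.72 grasp [0.5699 0.2034 0.1261] tool x [ 0.8806 -0.0742 -0.4679] F [ 0.0212  0.1765 -1.6867] open 0.0277 fq 40.0 q [0.184  0.6647 1.0977 0.1295 1.849  1.8446]
inc [-0.004 -0.001  0.001] [-0.    -0.001 -0.001]
```

View pics/push.png

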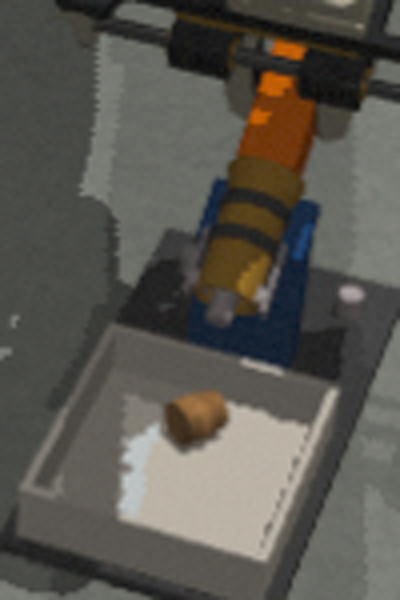

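The cork lies in the tray at crop (195,415), and the rod's tip shows at the exit at (222,308). Now I'll draw the rod out straight.

>>> arm_command --pt "-0.07 0 0 0 0 0" --pt "-0.17 0 0 0 0 0" --pt "-0.29 0 0 0 0 0" --pt "-0.41 0 0 0 0 0" --pt "-0.53 0 0 0 0 0"

```text
t: 9.4
tool_pos: [0.5535, 0.2048, 0.324]
orientation: [-3.027, 0.127, 0.751]
force: [0.1, 0.0, -1.7]
opening: 0.0276
gripper_force: 40.0
```

>>> arm_command --pt "-0.05 0 0 0 0 0" --pt "-0.1 0 0 0 0 0" --pt "-0.15 0 -0.05 0 0 0" --pt "-0.15 0 -0.15 0 0 0" --pt "-0.15 0 -0.25 0 0 0"

```text
t: 10.02
tool_pos: [0.5515, 0.2049, 0.3828]
orientation: [-3.027, 0.127, 0.752]
force: [-0.7, 0.8, -1.4]
opening: 0.0281
gripper_force: 40.0
```

```bash
python3 -c "
from h import *
plan([.5757,-.1512,.180],-9.97)"
```

```text
t 10.03 grasp [0.4736 0.2115 0.2352] tool x [ 0.8807 -0.074  -0.4678] F [-0.7476  0.762  -1.3686] open 0.0281 fq 40.0 q [0.2224 0.3409 1.3253 0.152  1.9388 1.8984]
inc [0.322 1.764 0.031] [0.007 0.155 0.028]
```

>>> arm_command --pt "0.02 0.15 0 0 0.015 0.003" --pt "0.05 0.34 0 0.002 0.04 0.006" --pt "0.08 0.53 0 0.003 0.06 0.01" --pt "0.12 0.72 0 0.004 0.08 0.014" --pt "0.16 0.9 0 0.005 0.1 0.018"

```text
t: 10.65
tool_pos: [0.5644, 0.0218, 0.3673]
orientation: [-3.113, 0.224, 0.266]
force: [1.3, 0.4, -1.5]
opening: 0.028
gripper_force: 40.0
```

```bash
python3 -c "
from h import *
plan([.5757,-.1512,.150],-9.97)"
```

```text
t 10.65 grasp [0.5363 0.0253 0.2027] tool x [ 0.9754 -0.1411 -0.1694] F [ 1.3324  0.3683 -1.5312] open 0.028 fq 40.0 q [-0.056   0.1432  1.5479  0.0115  1.6204  1.6577]
inc [0.22  0.847 0.22 ] [0.002 0.054 0.01 ]
```

>>> arm_command --pt "0.05 0.2 0.03 0 0.014 0.002" --pt "0.1 0.42 0.08 0.001 0.028 0.005" --pt "0.16 0.64 0.14 0.002 0.042 0.008" --pt "0.22 0.847 0.2 0.002 0.054 0.01" --pt "0.22 0.847 0.22 0.002 0.054 0.01"

```text
t: 11.28
tool_pos: [0.5751, -0.1526, 0.3157]
orientation: [-3.129, 0.279, 0.006]
force: [0.1, 1.2, -0.6]
opening: 0.0278
gripper_force: 40.0
```

>>> arm_command --pt "0 0 0 0 0 0" --pt "0 0 0 0 0 0" --pt "0 0 0 0 0 0" --pt "0 0 0 0 0 0" --pt "0 0 0 0 0 0"

```text
t: 11.9
tool_pos: [0.5756, -0.1493, 0.3165]
orientation: [-3.129, 0.272, 0.004]
force: [-0.6, 0.3, -1.6]
opening: 0.0276
gripper_force: 40.0
```

```bash
python3 -c "
from h import *
plan([.5757,-.1512,.0725],-9.97)
c=cam('scene');st=read_state(); Rm=R.from_rotvec(st['orientation']).as_matrix()
tip=st['tool_pos']+.1689*Rm[:,2]+.116*Rm[:,0]
f=lambda P:(proj(c,P)+.4-[170,150])*4
print('tip',f(tip),'handle shank-end top corners',[f(tip-.076*Rm[:,0]-.014*Rm[:,2]+s*.014*Rm[:,1]) for s in(-1,1)])
cv2.imwrite('pics/place.png',crop(c['image'],170,150,130,150,4))"
```

```text
t 11.9 grasp [ 0.5752 -0.1492  0.1495] tool x [ 0.985  -0.1727 -0.0028] F [-0.5977  0.3445 -1.5899] open 0.0276 fq 40.0 q [-0.34    0.1744  1.603  -0.0003  1.3671  1.4044]
inc [0.003 0.009 0.385] [-0.     0.001  0.   ]
tip [138.0763 330.5679] handle shank-end top corners [array([255.7973, 235.3881]), array([207.4782, 220.4842])]
```

View pics/place.png

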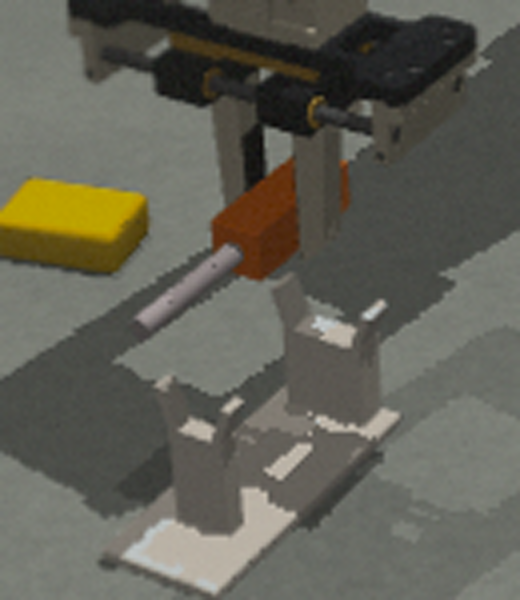

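The tip is at crop (145,327), within about 2 mm of prediction, so there was no real slip. The rod is level above the notches. I'll lower it.

>>> arm_command --pt "0.003 0.007 0.1 0 0.001 0" --pt "0.003 0.007 0.2 0 0.001 0" --pt "0.003 0.007 0.29 0 0.001 0" --pt "0.003 0.007 0.34 0 0.001 0" --pt "0.003 0.007 0.36 0 0.001 0"

```text
t: 12.58
tool_pos: [0.5755, -0.151, 0.2433]
orientation: [-3.129, 0.273, 0.002]
force: [-0.4, -0.4, -1.3]
opening: 0.0277
gripper_force: 40.0
```

```bash
python3 -c "
from h import *
plan([.5757,-.1512,.0722],-9.97)"
```

```text
t 12.57 grasp [ 0.5753 -0.1509  0.0763] tool x [ 0.9849 -0.1732 -0.0012] F [-0.4246 -0.3735 -1.2646] open 0.0277 fq 40.0 q [-0.3428  0.2493  1.6585  0.0003  1.2351  1.4019]
inc [0.001 0.001 0.021] [-0.  0. -0.]
```

>>> arm_command --pt "0.001 0.001 0.008 0 0 0" --pt "0.001 0.001 0.016 0 0 0" --pt "0.001 0.001 0.021 0 0 0" --pt "0.001 0.001 0.021 0 0 0" --pt "0.001 0.001 0.021 0 0 0"

```text
t: 13.2
tool_pos: [0.5759, -0.1513, 0.2403]
orientation: [-3.13, 0.273, -0.001]
force: [0.1, 0.5, -1.5]
opening: 0.0278
gripper_force: 40.0
```

```bash
python3 -c "
from h import *
plan([.5757,-.1512,.0718],-9.97)"
```

```text
t 13.2 grasp [ 0.576  -0.1513  0.0733] tool x [ 0.9849 -0.1731  0.0004] F [ 0.1034  0.4531 -1.4532] open 0.0278 fq 40.0 q [-0.3431  0.2535  1.6596  0.0003  1.2282  1.4016]
inc [-0.001 -0.     0.007] [-0. -0. -0.]
```

Still hanging, about 1.5 mm up; I'll lower until it touches.

>>> arm_command --pt "0 0 0.004 0 0 0" --pt "0 0 0.007 0 0 0" --pt "0 0 0.007 0 0 0" --pt "0 0 0.007 0 0 0" --pt "0 0 0.007 0 0 0"

```text
t: 13.82
tool_pos: [0.5759, -0.1513, 0.2389]
orientation: [-3.129, 0.273, -0.0]
force: [-2.0, 0.4, 2.3]
opening: 0.0281
gripper_force: 40.0
```

```bash
python3 -c "
from h import *
plan([.5757,-.1512,.0718],-9.97)"
```

```text
t 13.82 grasp [ 0.5759 -0.1513  0.0719] tool x [ 0.9849 -0.1732  0.0002] F [-1.9511  0.3693  2.3188] open 0.0281 fq 40.0 q [-0.3431  0.2552  1.6603  0.0003  1.2258  1.4016]
inc [-0.001 -0.     0.   ] [-0. -0. -0.]
```

>>> arm_command --pt "0 0 0 0 0 0" --pt "0 0 0 0 0 0" --pt "0 0 0 0 0 0" --pt "0 0 0 0 0 0" --pt "0 0 0 0 0 0" --fingers -1

```text
t: 14.45
tool_pos: [0.5759, -0.1513, 0.2387]
orientation: [-3.129, 0.273, -0.0]
force: [-0.5, 0.4, 0.2]
opening: 0.0734
gripper_force: 0.0
```

>>> arm_command --pt "0 0 0 0 0 0" --pt "0 0 0 0 0 0" --pt "0 0 0 0 0 0" --pt "0 0 0 0 0 0" --pt "0 0 0 0 0 0"

```text
t: 15.08
tool_pos: [0.5759, -0.1513, 0.2387]
orientation: [-3.129, 0.273, -0.0]
force: [0.2, -0.2, -0.2]
opening: 0.0928
gripper_force: 0.0
```

>>> arm_command --pt "0 0 -0.1 0 0 0" --pt "0 0 -0.25 0 0 0" --pt "0 0 -0.45 0 0 0" --pt "0 0 -0.65 0 0 0" --pt "0 0 -0.8 0 0 0"

```text
t: 15.7
tool_pos: [0.5759, -0.1514, 0.4028]
orientation: [3.129, -0.273, 0.006]
force: [0.8, -0.7, 0.6]
opening: 0.0927
gripper_force: 0.0
```

>>> arm_command --pt "-0.15 0.2 0 0 0 0" --pt "-0.3 0.4 0 0 0 0" --pt "-0.4 0.6 0 0 0 0" --pt "-0.5 0.8 0 0 0 0" --pt "-0.5 0.8 0 0 0 0"

```text
t: 16.32
tool_pos: [0.4481, -0.2936, 0.4004]
orientation: [3.128, -0.279, 0.002]
force: [-0.2, 0.3, -1.1]
opening: 0.0932
gripper_force: 0.0
```

```bash
python3 - <<'E'
from h import *
s=cam("scene");t=cam("top")
hs=cv2.cvtColor(t["image"],cv2.COLOR_RGB2HSV); m=np.zeros((480,640),bool);m[180:275,355:415]=1
print("handle top",box(m&(hs[...,0]<18)&(hs[...,1]>150)&(hs[...,2]>70))[:2]); st=read_state();print(st["t"],st["tool_pos"],st["opening"])
cv2.imwrite("pics/end.png",np.hstack([cv2.resize(a,(400,400),interpolation=cv2.INTER_CUBIC) for a in(t["image"][150:350,200:400+20-20,::-1][:, :],s["image"][180:400,195:415+20,::-1])]))
E
```

```text
handle top ((389.01926782273597, 239.50250481695568), array([[379.5946, 256.4324],
       [385.6216, 220.2703],
       [398.5946, 222.4324],
       [392.5675, 258.5946]], dtype=float32))
16.425 [ 0.4496 -0.2917  0.4   ] 0.09299034236074057
```

View pics/end.png

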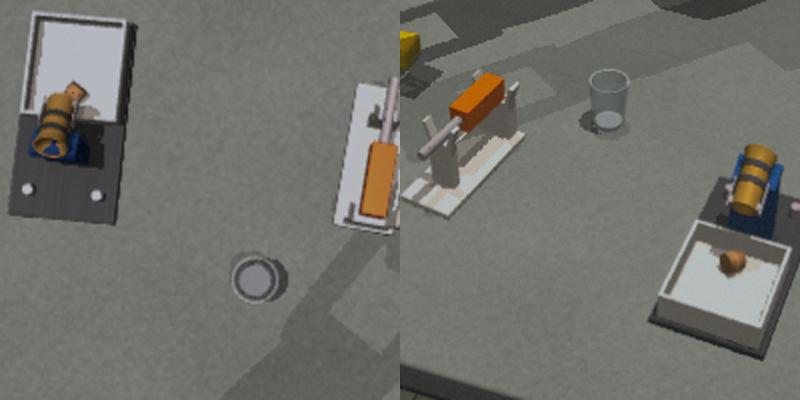

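The rod is back in its notches: the handle's centre in the top image is (389.0,239.5), against (388.7,239.5) at the start. The cork lies in the tray at crop (733,260), and the beaker hasn't moved.

```bash
python3 -c "
from plant import *
print(close_job())"
```

```text
the job is handed in; nothing more can be done
None
```

The cork is in the catch tray, the rod is back in its rest pointing the same way as before, and the job was handed in at about 16 s of robot time; the gripper touched none of the bystanders.

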